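Press the glued board with the cored weight

TASK

The striped board between the two bench dogs needs pressing. Three wooden press weights look the same, but only one of them has its steel core in: find it by lifting them, and set it gently down on the middle of the board, lengthwise along the dark stripe. The two empty ones must end standing upright on the bench, off the board.

Things in the scene. Friction and masses are not known exactly. Their poses are not given: they have to be found in the camera images.
- weight_a_mid (a point): press weight, one of three alike: wooden block 110 mm long (x), 56 wide (y), 60 high, with a ridge on top to hold, 90 long (x), 28 wide (flat sides at +-y), 40 high: 100 mm tall in all. This point is its centre, 50 mm above its underside; z up. Any one of the three has a steel core in its middle and weighs 0.55 to 0.75 kg; the other two are empty and weigh about 0.2 kg
- weight_b_mid (a point): press weight, one of three alike: wooden block 110 mm long (x), 56 wide (y), 60 high, with a ridge on top to hold, 90 long (x), 28 wide (flat sides at +-y), 40 high: 100 mm tall in all. This point is its centre, 50 mm above its underside; z up. Any one of the three has a steel core in its middle and weighs 0.55 to 0.75 kg; the other two are empty and weigh about 0.2 kg
- weight_c_mid (a point): press weight, one of three alike: wooden block 110 mm long (x), 56 wide (y), 60 high, with a ridge on top to hold, 90 long (x), 28 wide (flat sides at +-y), 40 high: 100 mm tall in all. This point is its centre, 50 mm above its underside; z up. Any one of the three has a steel core in its middle and weighs 0.55 to 0.75 kg; the other two are empty and weigh about 0.2 kg
- board_mid (a point): the middle of the top face of the striped board, which is fixed to the bench: 200 mm long (x), 130 mm wide (y) and 24 mm thick, pale with a dark stripe 41 mm wide along x through its middle; z points up. At each end, in line with the stripe, is an 18 mm round bench dog, 22 mm high.
There are look-alikes about, which are no part of the job. What is shaped like the part that bears weight_c_mid but blue or pink is not meant. What is shaped like the part that bears weight_a_mid but red or white is not meant.

How it is judged:
By the outcome, as a careful person would: the job done as asked, in the order asked, and still so for the second after the job is handed in, with the robot touching nothing.
It also fails if it takes over 70 s, if anything falls off the work surface, if the arm or the gripper's body presses on something with over 40 N, if the wrist force passes 120 N, or if a joint passes its speed limit or range.

ROBOT

A 7-joint arm with a two-finger parallel gripper is mounted at the origin on the work surface. World frame = base frame: x ahead of the robot, y to its left, z up, the work surface at z = 0. Lengths are in m, angles in rad, forces in N, time in s.
With the tool pointing down it reaches from about 0.4 to 0.9 m from the base axis. Payload 5.5 kg.
Tool frame: the origin (TCP) lies at the very end of the fingers, on their centre line; the grasp point (between the pads) lies 19 mm behind it; y points along the fingers, x is the direction in which the jaws open and shut, and the axes are right-handed (so a half turn about y gives the same grasp; the last joint's range is limited). The gripper opens to 85 mm and grips with 20 to 120 N. Pads are 22 mm wide; open, the fingers measure 114 mm over their backs; the gripper's body (76 mm by 85 mm) begins 54 mm behind the grasp point. The pads swing forward as they close: fully open they stand 13 mm farther back than shut.
Start: joints at [-0.943, 0.501, -0.427, 1.55, 0.221, 1.138, -0.21], TCP at [0.232, 0.607, 0.231] pointing down, gripper open.
Joint ranges: [-2.88, 2.88], [-0.31, 2.03], [-1.54, 1.56], [0.2, 2.42], [-1.41, 4.55], [0.19, 2.02], [-2.57, 2.57]. Speed limits (rad/s): [2.57, 2.57, 3.14, 3.14, 3.14, 3.14, 3.14].

INTERFACE

Orientations are given as a unit quaternion [w, x, y, z].
In Python, from rig import telemetry, cams, robot gives the robot as it stands.
- The arm moves only by the tool apply_moves, never from a script. Its argument "increments" is a list that holds one entry, the list of rows, each a list of 7 numbers: the shift along the world's x, y, z normalised to -1 to 1, where 1 is 0.3 m, then the turn, a rotation vector about the world's x, y, z normalised to -1 to 1, where 1 is 5 degrees, then the finger opening in mm, from 0 to 85.4. In form: [[[tx, ty, tz, wx, wy, wz, fingers], ...]]. A call has exactly 8 rows; each row shifts and turns the commanded pose from where the row before left it; what a row does not reach is not made up. A row lasts 1/12 s, in which the tool goes at most 41.7 mm and 7.16 degrees, less where a joint would pass 70% of its speed; a pose out of reach is approached as far as the arm can. A call with a number of a shift or a turn outside -1 to 1 is refused whole. A call with a gripper value outside its range is refused whole. The fingers move at their own pace and stop on an object; "force" is the grip in N (left out, the last holds). Time passes only in rows, so rows that do not move let the fingers close, or fill a call up. It gives the time, the measured TCP pose, the force and the opening at its end, in the units of the state.
- telemetry.state(): the state, without advancing time (a new reading comes with each control period).
- cams.read_camera(name): name is "scene" or "top"; returns (picture, depth): 384x512x3 uint8, red, green, blue; 384x512 float32, m along the optical axis (not along the pixel's ray), 0 where there is no reading.
- cams.calibration(name): a dict with "vertical_fov" (degrees; the focal length in pixels is half the picture's height over the tangent of half this angle, whatever the lens; pixels are square), "cx", "cy" (the principal point, pixels), "world_from_camera" (4x4, takes a point from camera to world coordinates). Camera axes: x right, y up, looking along -z (the intrinsics and any distortion apply to the point x, -y, -z); pixel columns grow to the right and rows downward; lengths in m; the calibration is good to about 2 mm. A picture is of the moment at which its call begins. calibration takes no time and is no camera call.
- robot.job_done(): hands the job in, once; it reports no verdict.
The state is a dict: "time": time; "joint_positions": joint angles; "qd": joint speeds; "joint_torque": joint torques, N m; "position": TCP position; "ee_rot": TCP orientation; "ft_force": force on the tool from outside, world axes, zero at the start; "torque": the same for the moment, N m; "finger_gap": finger opening in m.
Only numpy, scipy, OpenCV 4.12 (cv2) and the standard library are available. Lean on these libraries where they do the work, as an engineer would, in place of code of your own. Each camera call takes 0.05 s, during which the arm holds its last target.

## Working session

There is one attempt and no reset: what is moved stays moved. The work goes in short steps, Python scripts to look and compute and a tool call to move; the robot and the scene stay as the last step left them, time stands still between calls to the robot, and variables do not carry over. Pictures are saved under pics/ and viewed, and the job is handed in when it is done.

Besides the shell and the picture viewer there is one more tool, called after "Emit:" in YAML: its name, and indented under it one key for each argument. apply_moves: Moves the arm, as the interface text tells. Scaled input: -1 to 1 covers 0.3 m each way for a shift and 5 degrees each way for a turn. Its arguments: {"type":"object","properties":{"increments":{"type":"array","items":{"type":"array","items":{"type":"array","items":{"type":"number"}}}},"force":{"type":"number"}},"required":["increments"]}

```bash
mkdir -p pics; ls
python3 - <<'E'
from rig import telemetry,cams,robot
import cv2,numpy as np
for n in ("scene","top"):
    p,d=cams.read_camera(n); np.savez(f"{n}0.npz",p=p,d=d)
    cv2.imwrite(f"pics/{n}0.png",p[:,:,::-1])
    print(n,cams.calibration(n))
print(telemetry.state())
E
```

```text
pics
scene {'vertical_fov': 53.656353061371576, 'cx': 247.93749208274212, 'cy': 188.37478615131022, 'world_from_camera': array([[-0.29865885, -0.57732158,  0.75993598,  1.25428581],
       [ 0.95433586, -0.18631958,  0.23351247,  0.18758766],
       [ 0.00677916,  0.79497472,  0.60660468,  0.67809989],
       [ 0.        ,  0.        ,  0.        ,  1.        ]])}
top {'vertical_fov': 54.820297010432796, 'cx': 251.44392064685863, 'cy': 196.16470480227062, 'world_from_camera': array([[ 0.01485838,  0.99394487, -0.10887068,  0.37990011],
       [-0.99951809,  0.01773244,  0.02547837, -0.05333743],
       [ 0.02725464,  0.10843965,  0.99372935,  1.01697924],
       [ 0.        ,  0.        ,  0.        ,  1.        ]])}
{'time': 0.1, 'joint_positions': array([-0.94279728,  0.50177945, -0.42678055,  1.55133536,  0.22081053,
        1.1383221 , -0.21028515]), 'qd': array([ 8.06605178e-04, -1.63989423e-03, -2.11140920e-03, -1.06809636e-03,
        4.60982569e-04,  7.42720794e-05, -1.12682079e-03]), 'joint_torque': array([-1.17484247e-02, -5.70811629e+01, -5.83889589e+00, -2.81752574e+01,
        1.04915095e-02,  5.62781890e-03,  4.43476056e-07]), 'position': array([0.23172689, 0.60661768, 0.230349  ]), 'ee_rot': array([-0.58204525,  0.58273854,  0.4004929 , -0.40155269]), 'ft_force': array([-0.48268675, -0.36623666,  0.59887759]), 'torque': array([ 0.02638147,  0.00629571, -0.00273082]), 'finger_gap': 0.08541832446239284}
```

View pics/scene0.png

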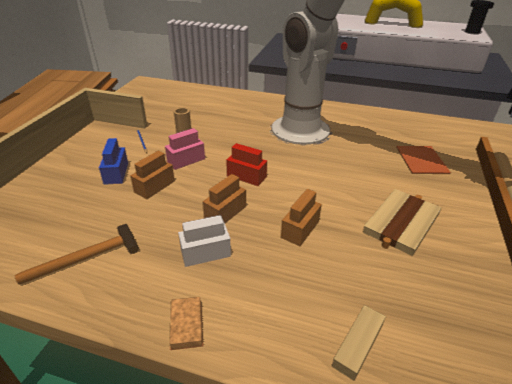

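View pics/top0.png

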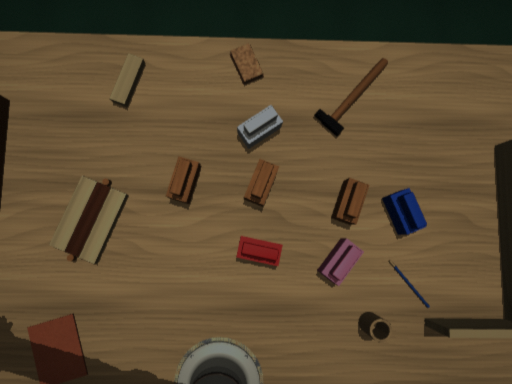

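The scene view shows three brown wooden weights at about (153,174), (225,199) and (301,217). In the top view they are at (350,200), (262,184) and (184,180). The blue, pink, red and white blocks are look-alikes. The striped board with dogs is at top (89,220). The plain pale block at (128,80) has no stripe. Next I'll measure with depth.

```bash
cat > h.py <<'E'
import numpy as np,cv2
from rig import telemetry,cams,robot
def cloud(n,d):
    c=cams.calibration(n); f=192/np.tan(np.radians(c['vertical_fov']/2))
    v,u=np.mgrid[0:384,0:512].astype(float)
    P=np.stack([(u-c['cx'])/f*d,-(v-c['cy'])/f*d,-d,np.ones_like(d)],-1)
    return (P@c['world_from_camera'].T)[...,:3]
def rects(n,p,d,zlo,zhi,minpx=40,show=True):
    W=cloud(n,d); m=((d>0)&(W[...,2]>zlo)&(W[...,2]<zhi)).astype(np.uint8)
    k,l,s,c=cv2.connectedComponentsWithStats(m,connectivity=4); out=[]
    for i in range(1,k):
        if s[i,4]<minpx: continue
        q=W[l==i]; r=cv2.minAreaRect((q[:,:2]*1000).astype(np.float32))
        (a,b),(w,h),t=r
        if w<h: w,h,t=h,w,t+90
        t=(t+90)%180-90
        if show: print(n,'px',c[i].round(),'ctr',round(a,1),round(b,1),'size',round(w),round(h),'yaw',round(t,1),'z',np.median(q[:,2]).round(4),'mean',q.mean(0).round(4),'col',p[l==i].mean(0).round(),s[i,4])
E
python3 - <<'E'
from h import *
for n in("top","scene"):
    z=np.load(n+"0.npz"); 
    W=cloud(n,z['d'])
    if n=="top": print('table z',[W[r,c].round(4) for r,c in((60,200),(140,300),(300,200),(240,30))])
    print('ridge');rects(n,z['p'],z['d'],.088,.115)
    print('body');rects(n,z['p'],z['d'],.05,.068)
    print('board');rects(n,z['p'],z['d'],.015,.035,150)
z=np.load("top0.npz")['p'][:,:,::-1]
cv2.imwrite("pics/crop.png",np.hstack([cv2.resize(z[140:230,150:390],None,fx=3.2,fy=3.2,interpolation=2)]))
z2=cv2.resize(z[160:280,40:140],None,fx=4,fy=4,interpolation=2);cv2.imwrite("pics/crop2.png",z2)
E
```

```text
table z [array([0.8807, 0.0738, 0.0016]), array([ 6.531e-01, -2.140e-01,  1.000e-04]), array([0.2102, 0.0537, 0.0025]), array([3.623e-01, 5.133e-01, 5.000e-04])]
ridge
top px [260. 120.] ctr 677.1 -97.0 size 90 29 yaw -55.0 z 0.1008 mean [ 0.6757 -0.0967  0.1003] col [113. 117. 118.] 407
top px [180. 177.] ctr 526.3 103.2 size 90 29 yaw -16.5 z 0.1009 mean [0.5254 0.1023 0.1004] col [92. 58. 33.] 430
top px [262. 180.] ctr 523.6 -102.9 size 90 28 yaw -21.6 z 0.101 mean [ 0.5226 -0.1026  0.1009] col [98. 63. 35.] 399
top px [356. 200.] ctr 477.4 -341.7 size 90 28 yaw -19.6 z 0.1008 mean [ 0.4765 -0.34    0.1003] col [89. 57. 32.] 426
top px [414. 210.] ctr 452.7 -486.8 size 90 29 yaw 23.0 z 0.101 mean [ 0.4524 -0.4852  0.1002] col [17. 35. 82.] 450
top px [260. 251.] ctr 344.6 -99.2 size 89 28 yaw 78.8 z 0.101 mean [ 0.3446 -0.0992  0.101 ] col [112.  28.  26.] 420
top px [346. 263.] ctr 319.4 -313.7 size 90 30 yaw -37.9 z 0.1009 mean [ 0.3198 -0.312   0.1002] col [112.  68.  83.] 460
top px [381. 330.] ctr 158.1 -396.9 size 54 53 yaw -90.0 z 0.0909 mean [ 0.1575 -0.3975  0.0911] col 
[... 7484 characters left out ...]
0 size 238 130 yaw -21.7 z 0.0247 mean [0.4368 0.3539 0.0244] col [163. 126.  81.] 2777
scene px [299. 231.] ctr 547.3 122.9 size 124 50 yaw -42.7 z 0.0249 mean [0.5647 0.108  0.025 ] col [96. 64. 34.] 216
scene px [ 80. 254.] ctr 794.4 -366.9 size 259 89 yaw -41.9 z 0.0239 mean [ 0.7877 -0.3565  0.0231] col [130.  85.  45.] 1271
scene px [206. 254.] ctr 704.8 -80.0 size 109 6 yaw -55.9 z 0.0256 mean [ 0.7049 -0.0803  0.0253] col [119. 108.  98.] 289
scene px [185. 321.] ctr 872.7 -57.0 size 101 60 yaw 24.9 z 0.0227 mean [ 0.8772 -0.0547  0.0225] col [186. 129.  76.] 1424
scene px [358. 341.] ctr 813.4 273.1 size 141 45 yaw -18.5 z 0.0309 mean [0.8216 0.2712 0.0302] col [185. 151.  99.] 1812
```

View pics/crop.png

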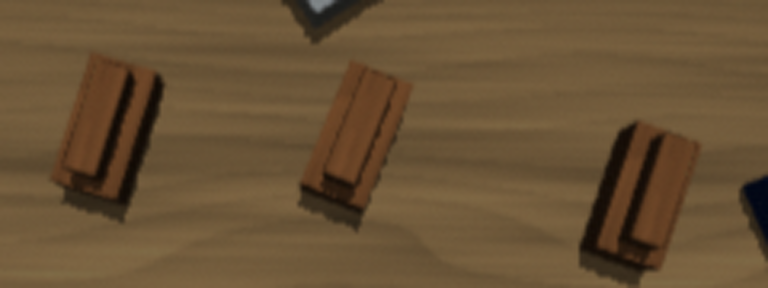

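View pics/crop2.png

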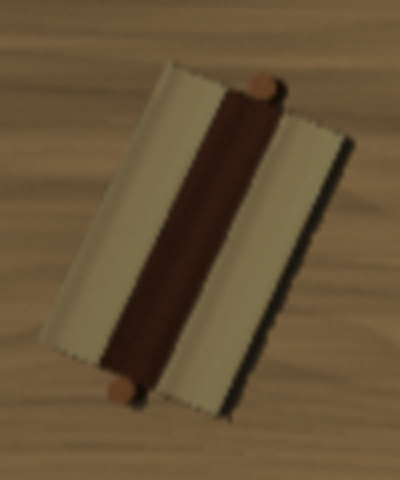

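I name the three brown blocks W1 (184,180), W2 (262,184) and W3 (350,200) in the top view. They fit because they're plain wood, and the crop confirms it. The board is striped, with dogs at both ends, at (89,220). The two cameras differ by about 5 mm in x, so I'll use the average. Now the tool orientation.

```bash
cat >> h.py <<'E'
from scipy.spatial.transform import Rotation as R
def st(): 
    s=telemetry.state(); q=s['ee_rot']; r=R.from_quat([q[1],q[2],q[3],q[0]]); return s,r
def plan(x,y,z,jawyaw):
    """jaw yaw: world direction angle of tool x (mod 180); prints normalised delta totals"""
    s,r=st(); M=r.as_matrix(); cur=np.degrees(np.arctan2(M[1,0],M[0,0]))
    dy=(jawyaw-cur+90)%180-90
    Z=np.array([0,0,-1.]);a=np.radians(cur+dy);X=np.array([np.cos(a),np.sin(a),0]);T=np.stack([X,Z,np.cross(X,Z)],1)
    rv=np.degrees((R.from_matrix(T)*r.inv()).as_rotvec())
    d=np.array([x,y,z])-s['position']
    print('t',s['time'],'pos',s['position'].round(4),'jaw',cur.round(2),'q7',s['joint_positions'].round(2),'F',s['ft_force'].round(2),'gap',round(s['finger_gap'],4))
    print('d mm',(d*1000).round(1),'norm',(d/.3).round(4),'rotdeg',rv.round(2),'norm',(rv/5).round(3))
E
python3 -c "
from h import *
s,r=st();print(r.as_matrix().round(3))
plan(.529,.104,.17,74)"
```

```text
[[ 0.357 -0.001 -0.934]
 [ 0.934 -0.002  0.357]
 [-0.002 -1.     0.   ]]
t 0.1 pos [0.2317 0.6066 0.2303] jaw 69.1 q7 [-0.94  0.5  -0.43  1.55  0.22  1.14 -0.21] F [-0.48 -0.37  0.6 ] gap 0.0854
d mm [ 297.3 -502.6  -60.3] norm [ 0.9909 -1.6754 -0.2012] rotdeg [ 0.1  -0.03  4.9 ] norm [ 0.019 -0.007  0.98 ]
```

Emit:
apply_moves:
  increments:
    - [[0.062,-0.105,0,0,0,0.0612,85],[0.062,-0.105,0,0,0,0.0612,85],[0.062,-0.105,0,0,0,0.0612,85],[0.062,-0.105,0,0,0,0.0612,85],[0.062,-0.105,0,0,0,0.0612,85],[0.062,-0.105,0,0,0,0.0612,85],[0.062,-0.105,0,0,0,0.0612,85],[0.062,-0.105,0,0,0,0.0612,85]]
  force: 40

```text
time: 0.77
position: [0.3811, 0.3533, 0.231]
ee_rot: [-0.574, 0.574, 0.413, -0.414]
ft_force: [1.3, 0.3, 0.1]
finger_gap: 0.0852
```

Emit:
apply_moves:
  increments:
    - [[0.062,-0.105,-0.02,0,0,0.0612,85],[0.062,-0.105,-0.02,0,0,0.0612,85],[0.062,-0.105,-0.02,0,0,0.0612,85],[0.062,-0.105,-0.02,0,0,0.0612,85],[0.062,-0.105,-0.02,0,0,0.0612,85],[0.062,-0.105,-0.02,0,0,0.0612,85],[0.062,-0.105,-0.02,0,0,0.0612,85],[0,0,0,0,0,0,85]]

```text
time: 1.43
position: [0.5136, 0.1256, 0.1877]
ee_rot: [-0.567, 0.569, 0.42, -0.422]
ft_force: [0.4, -0.6, -0.5]
finger_gap: 0.085
```

```bash
python3 -c "
from h import *
plan(.529,.104,.066,74)"
```

```text
t 1.4333 pos [0.5136 0.1256 0.1877] jaw 73.08 q7 [-0.11  0.31 -0.22  1.9   0.09  0.94  0.9 ] F [ 0.41 -0.62 -0.55] gap 0.085
d mm [  15.4  -21.6 -121.7] norm [ 0.0512 -0.072  -0.4058] rotdeg [ 0.27 -0.03  0.92] norm [ 0.053 -0.006  0.183]
```

Emit:
apply_moves:
  increments:
    - [[0.0256,-0.036,-0.04,0.05,0,0.09,70],[0.0256,-0.036,-0.06,0,0,0.09,70],[0,0,-0.08,0,0,0,70],[0,0,-0.08,0,0,0,70],[0,0,-0.07,0,0,0,70],[0,0,-0.05,0,0,0,70],[0,0,-0.0255,0,0,0,70],[0,0,0,0,0,0,70]]

```text
time: 2.1
position: [0.5244, 0.113, 0.0657]
ee_rot: [0.564, -0.561, -0.428, 0.429]
ft_force: [-0.1, -0.9, 0.1]
finger_gap: 0.0701
```

```bash
python3 -c "
from h import *
plan(.529,.104,.066,74)
p,d=cams.read_camera('scene'); cv2.imwrite('pics/s1.png',cv2.resize(p[130:280,220:400,::-1],None,fx=4,fy=4))"
```

```text
t 2.1 pos [0.5244 0.113  0.0657] jaw 74.6 q7 [-0.1   0.51 -0.19  1.96  0.14  0.69  0.92] F [-0.11 -0.89  0.09] gap 0.0701
d mm [ 4.6 -9.   0.3] norm [ 0.0152 -0.0298  0.001 ] rotdeg [-0.21 -0.24 -0.6 ] norm [-0.042 -0.047 -0.12 ]
```

View pics/s1.png

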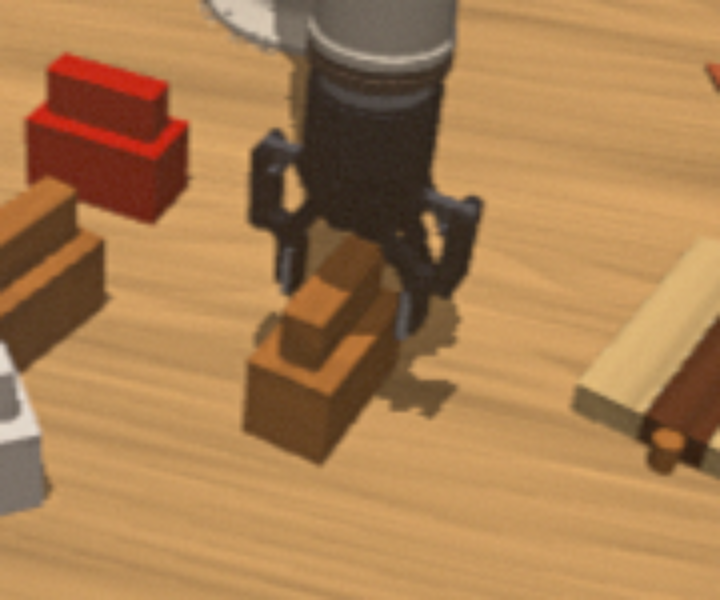

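The jaws straddle the W1 ridge but sit 9 mm to one side. I'll centre them and then close.

Emit:
apply_moves:
  increments:
    - [[0.008,-0.015,0.001,-0.02,-0.02,-0.06,70],[0.0072,-0.0148,0,-0.02,-0.02,-0.06,70],[0,0,0,0,0,0,60],[0,0,0,0,0,0,50],[0,0,0,0,0,0,40],[0,0,0,0,0,0,32],[0,0,0,0,0,0,24],[0,0,0,0,0,0,20]]
  force: 40

```text
time: 2.82
position: [0.5308, 0.1041, 0.0682]
ee_rot: [-0.564, 0.565, 0.427, -0.424]
ft_force: [-1.1, -1.9, 3.5]
finger_gap: 0.0274
```

```bash
python3 -c "
from h import *
plan(.529,.104,.066,74)"
```

```text
t 2.8167 pos [0.5308 0.1041 0.0682] jaw 73.98 q7 [-0.09  0.5  -0.19  1.95  0.14  0.69  0.93] F [-1.08 -1.93  3.53] gap 0.0274
d mm [-1.8 -0.1 -2.2] norm [-0.0061 -0.0005 -0.0075] rotdeg [-0.05  0.21  0.02] norm [-0.009  0.041  0.004]
```

Emit:
apply_moves:
  increments:
    - [[0,0,0.01,0,0,0,20],[0,0,0.02,0,0,0,20],[0,0,0.04,0,0,0,20],[0,0,0.04,0,0,0,20],[0,0,0.04,0,0,0,20],[0,0,0.02,0,0,0,20],[0,0,0,0,0,0,20],[0,0,0,0,0,0,20]]

```text
time: 3.48
position: [0.5313, 0.1042, 0.1198]
ee_rot: [-0.564, 0.566, 0.427, -0.424]
ft_force: [0.1, 0.4, -6.1]
finger_gap: 0.0275
```

Emit:
apply_moves:
  increments:
    - [[0,0,0,0,0,0,20],[0,0,0,0,0,0,20],[0,0,0,0,0,0,20],[0,0,0,0,0,0,20],[0,0,0,0,0,0,20],[0,0,0,0,0,0,20],[0,0,0,0,0,0,20],[0,0,0,0,0,0,20]]

```text
time: 4.15
position: [0.5308, 0.1042, 0.1189]
ee_rot: [-0.564, 0.565, 0.427, -0.424]
ft_force: [-0.4, 0.4, -5.7]
finger_gap: 0.0273
```

```bash
python3 -c "
from h import *
plan(.529,.104,.066,74)
p,d=cams.read_camera('scene'); cv2.imwrite('pics/s2.png',cv2.resize(p[130:280,220:400,::-1],None,fx=4,fy=4))
print([telemetry.state()['ft_force'][2] for i in range(3)])"
```

```text
t 4.15 pos [0.5308 0.1042 0.1189] jaw 73.99 q7 [-0.08  0.42 -0.2   1.93  0.12  0.8   0.95] F [-0.35  0.36 -5.7 ] gap 0.0273
d mm [ -1.8  -0.2 -52.9] norm [-0.006  -0.0007 -0.1764] rotdeg [-0.05  0.19  0.01] norm [-0.01   0.039  0.002]
[np.float64(-5.399404959629559), np.float64(-5.399404959629559), np.float64(-5.399404959629559)]
```

View pics/s2.png

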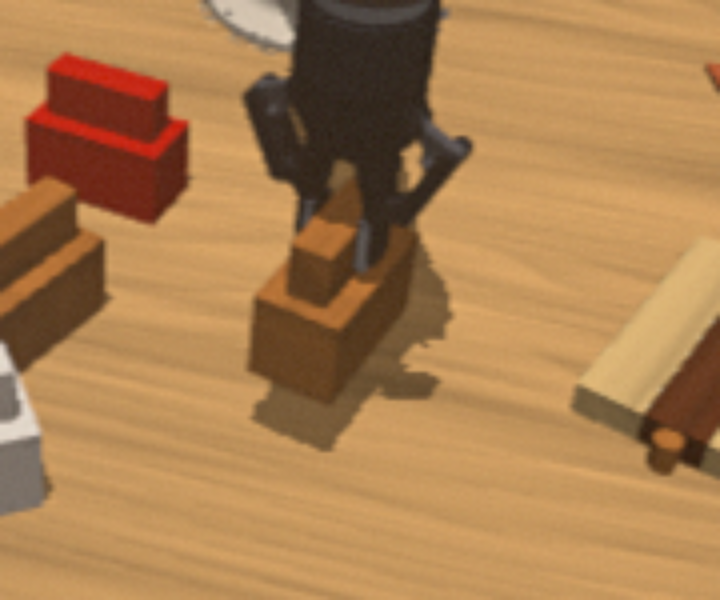

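W1 pulls about -5.5 N against a baseline near 0, so its mass is about 0.57 kg. An empty one would show about 2 N, so W1 has the steel core. The picture shows it held level. Now I'll carry it over the board: target TCP (0.4235, 0.355), jaw at 68.25°.

```bash
python3 -c "
from h import *
plan(.4235,.355,.15,68.25)"
```

```text
t 4.2 pos [0.5308 0.1042 0.1189] jaw 73.99 q7 [-0.08  0.42 -0.2   1.93  0.12  0.8   0.95] F [-0.09 -0.17 -5.4 ] gap 0.0277
d mm [-107.3  250.8   31.1] norm [-0.3576  0.836   0.1036] rotdeg [-0.04  0.2  -5.74] norm [-0.008  0.04  -1.148]
```

Emit:
apply_moves:
  increments:
    - [[0,0,0.05,0,0,0,20],[-0.015,0.035,0.0536,0,0,-0.1,20],[-0.03,0.07,0,0,0,-0.1,20],[-0.03,0.07,0,0,0,-0.1,20],[-0.03,0.07,0,0,0,-0.1,20],[-0.03,0.07,0,0,0,-0.1,20],[-0.03,0.07,0,0,0,-0.1,20],[-0.03,0.07,0,0,0,-0.1,20]]

```text
time: 4.87
position: [0.4718, 0.2416, 0.1502]
ee_rot: [-0.577, 0.578, 0.409, -0.407]
ft_force: [0.7, 0.9, -5.5]
finger_gap: 0.0277
```

Emit:
apply_moves:
  increments:
    - [[-0.03,0.07,0,0,0,-0.1,20],[-0.03,0.07,0,0,0,-0.1,20],[-0.03,0.07,0,0,0,-0.1,20],[-0.03,0.07,0,0,0,-0.1,20],[-0.03,0.07,0,0,0,-0.1,20],[-0.03,0.07,0,0,0,-0.05,20],[0,0,0,0,0,0,20],[0,0,0,0,0,0,20]]

```text
time: 5.53
position: [0.4169, 0.3688, 0.1501]
ee_rot: [-0.586, 0.587, 0.396, -0.394]
ft_force: [-0.5, -0.7, -6.3]
finger_gap: 0.0277
```

```bash
python3 -c "
from h import *
plan(.4235,.355,.15,68.25)
for n in ('top','scene'):
    p,d=cams.read_camera(n); np.savez(n+'3.npz',p=p,d=d)
    W=cloud(n,d)
    print(n); rects(n,p,d,.16,.19)
    rects(n,p,d,.115,.146); rects(n,p,d,.015,.032,300)
    sl=(slice(120,290),slice(0,200)) if n=='top' else (slice(110,290),slice(310,480))
    cv2.imwrite('pics/'+n+'3.png',cv2.resize(p[sl][...,::-1],None,fx=3.3,fy=3.3))
"
```

```text
t 5.5333 pos [0.4169 0.3688 0.1501] jaw 67.97 q7 [-0.55  0.41 -0.28  1.87  0.15  0.88  0.29] F [-0.53 -0.73 -6.29] gap 0.0277
d mm [  6.6 -13.8  -0.1] norm [ 0.0219 -0.0458 -0.0003] rotdeg [-0.09  0.18  0.28] norm [-0.017  0.036  0.057]
top
top px [ 60. 207.] ctr 437.6 355.9 size 35 34 yaw 67.4 z 0.182 mean [0.4386 0.354  0.1791] col [66. 42. 24.] 248
top px [ 48. 233.] ctr 384.4 379.3 size 29 29 yaw 72.4 z 0.1822 mean [0.3808 0.3761 0.1797] col [37. 24. 13.] 176
top px [ 69. 220.] ctr 412.2 367.9 size 111 57 yaw -21.1 z 0.1416 mean [0.4115 0.3497 0.1371] col [49. 31. 17.] 629
top px [480. 333.] ctr 159.8 -625.5 size 153 21 yaw 89.7 z 0.1213 mean [ 0.1601 -0.6257  0.1213] col [104.  89.  60.] 588
top px [216. 378.] ctr 54.9 -1.4 size 101 24 yaw 89.1 z 0.1259 mean [ 0.0584 -0.0024  0.1287] col [32. 30. 26.] 246
top px [246.  63.] ctr 867.8 -58.8 size 101 60 yaw 25.3 z 0.023 mean [ 0.8662 -0.0587  0.0229] col [104.  75.  48.] 742
top px [127.  81.] ctr 807.3 271.1 size 141 47 yaw -18.4 z 0.0299 mean [0.8026 0.2689 0.0287] col [98. 85. 57.] 665
top px [350.  99.] ctr 787.5 -369.4 size 2
[... 2555 characters left out ...]
-744.6 size 508 203 yaw -26.7 z 0.0238 mean [ 0.3465 -0.7336  0.0236] col [86. 69. 45.] 736
scene px [495. 198.] ctr 211.5 601.3 size 520 4 yaw 0.0 z 0.0232 mean [0.2524 0.6012 0.0233] col [50. 31. 14.] 402
scene px [401. 223.] ctr 432.5 352.6 size 220 131 yaw -21.6 z 0.0247 mean [0.4506 0.3505 0.0244] col [153. 120.  77.] 2382
scene px [ 81. 254.] ctr 785.0 -373.1 size 262 87 yaw -47.8 z 0.024 mean [ 0.7879 -0.3564  0.023 ] col [131.  86.  45.] 1288
scene px [185. 321.] ctr 873.3 -56.7 size 101 60 yaw 24.9 z 0.0227 mean [ 0.8774 -0.0546  0.0225] col [187. 131.  77.] 1428
scene px [358. 342.] ctr 812.6 273.3 size 141 45 yaw -18.7 z 0.0306 mean [0.8228 0.271  0.0297] col [184. 151.  99.] 1462
```

View pics/scene3.png

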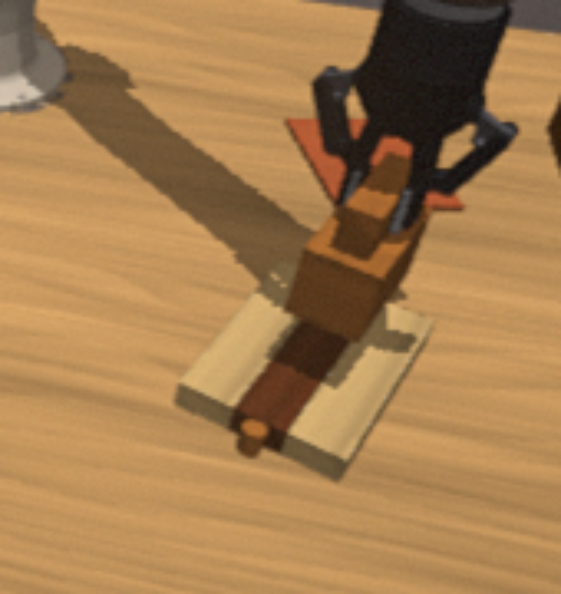

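View pics/top3.png

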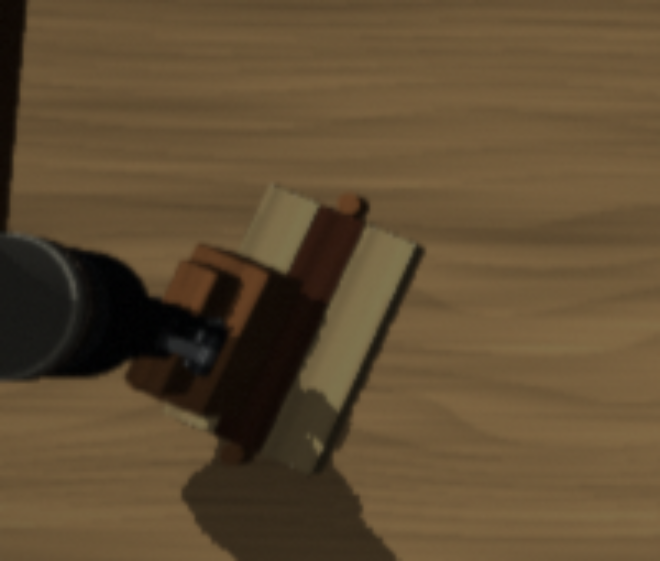

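Measured against the board in the top camera, the held weight needs to move about (+6.7, -13.6) mm. That agrees with the plan. I'll correct for it and lower to just above the board.

Emit:
apply_moves:
  increments:
    - [[0.008,-0.016,0,-0.01,0.02,0.02,20],[0.008,-0.016,0,-0.01,0.02,0.02,20],[0.0063,-0.0133,0,0,0,0,20],[0,0,-0.04,0,0,0,20],[0,0,-0.05,0,0,0,20],[0,0,-0.04,0,0,0,20],[0,0,-0.03,0,0,0,20],[0,0,-0.015,0,0,0,20]]

```text
time: 6.3
position: [0.424, 0.3521, 0.0954]
ee_rot: [-0.586, 0.587, 0.394, -0.396]
ft_force: [-0.2, 0.1, -5.7]
finger_gap: 0.0275
```

Emit:
apply_moves:
  increments:
    - [[0,0,0,0,0,0,20],[0,0,0,0,0,0,20],[0,0,0,0,0,0,20],[0,0,0,0,0,0,20],[0,0,0,0,0,0,20],[0,0,0,0,0,0,20],[0,0,0,0,0,0,20],[0,0,0,0,0,0,20]]

```text
time: 6.97
position: [0.425, 0.3531, 0.0978]
ee_rot: [-0.586, 0.587, 0.395, -0.395]
ft_force: [0.4, 0.0, -5.8]
finger_gap: 0.0275
```

```bash
python3 -c "
from h import *
plan(.4236,.3552,.0935,68.1)
for n in ('top','scene'):
    p,d=cams.read_camera(n); np.savez(n+'4.npz',p=p,d=d)
    rects(n,p,d,.073,.098,300); rects(n,p,d,.015,.032,2000)
    sl=(slice(120,290),slice(0,200)) if n=='top' else (slice(110,290),slice(310,480))
    cv2.imwrite('pics/'+n+'4.png',cv2.resize(p[sl][...,::-1],None,fx=3.3,fy=3.3))
"
```

```text
t 6.9667 pos [0.425  0.3531 0.0978] jaw 67.94 q7 [-0.53  0.48 -0.26  1.91  0.17  0.78  0.3 ] F [ 0.42  0.02 -5.78] gap 0.0275
d mm [-1.4  2.1 -4.3] norm [-0.0048  0.0069 -0.0142] rotdeg [0.06 0.02 0.16] norm [0.012 0.003 0.032]
top px [ 84. 218.] ctr 420.3 352.6 size 110 57 yaw -21.9 z 0.09 mean [0.4204 0.3367 0.0883] col [54. 35. 19.] 464
top px [ 93. 221.] ctr 419.7 354.3 size 235 132 yaw -21.6 z 0.0249 mean [0.4163 0.3403 0.0248] col [82. 69. 46.] 2395
scene px [212.   6.] ctr -1408.9 -975.7 size 1255 55 yaw -89.3 z 0.0847 mean [-1.4053 -0.9096  0.085 ] col [106. 101.  93.] 592
scene px [378.  45.] ctr -854.4 228.7 size 438 46 yaw -85.5 z 0.0854 mean [-0.8545  0.2317  0.0853] col [103.  91.  88.] 453
scene px [ 65. 120.] ctr 324.6 -742.0 size 484 200 yaw -28.2 z 0.0855 mean [ 0.3295 -0.7308  0.0854] col [85. 68. 45.] 1085
scene px [407. 205.] ctr 427.1 354.4 size 113 56 yaw -21.9 z 0.0893 mean [0.4568 0.3484 0.087 ] col [121.  76.  37.] 430
scene px [203. 231.] ctr 692.8 -89.1 size 91 18 yaw -63.2 z 0.0852 mean [ 0.6939 -0.0893  0.0853] col [122. 111. 102.] 335
```

View pics/scene4.png

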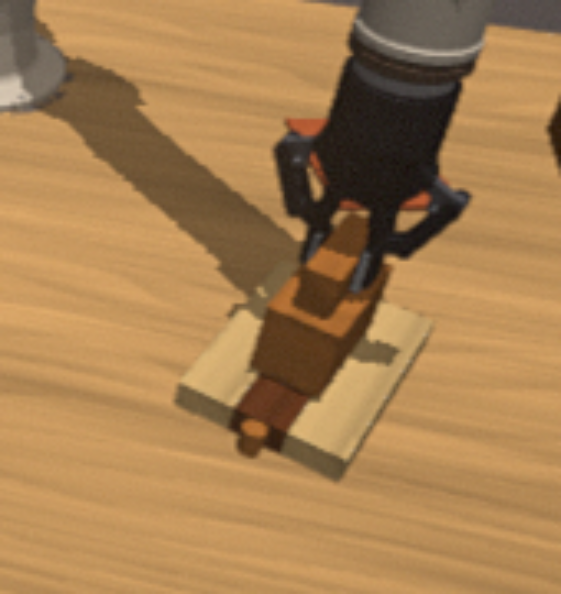

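The weight is hovering over the stripe and is about (1.2, -1.7) mm off. I'll correct that and step down gently.

Emit:
apply_moves:
  increments:
    - [[-0.0043,0.0062,0,0.01,0,0.03,20],[0,0,0,0,0,0,20],[0,0,-0.004,0,0,0,20],[0,0,-0.003,0,0,0,20],[0,0,-0.003,0,0,0,20],[0,0,0,0,0,0,20],[0,0,0,0,0,0,20],[0,0,0,0,0,0,20]]

```text
time: 7.73
position: [0.4237, 0.355, 0.0945]
ee_rot: [-0.586, 0.586, 0.396, -0.396]
ft_force: [0.4, -0.0, -5.8]
finger_gap: 0.0275
```

```bash
python3 -c "
from h import *
plan(.4236,.3552,.0935,68.1)
p,d=cams.read_camera('top')
rects('top',p,d,.073,.098,300); rects('top',p,d,.015,.032,2000)
"
```

```text
t 7.7333 pos [0.4237 0.355  0.0945] jaw 68.09 q7 [-0.54  0.49 -0.26  1.91  0.17  0.77  0.29] F [ 0.36 -0.04 -5.77] gap 0.0275
d mm [-0.1  0.2 -1. ] norm [-0.0003  0.0008 -0.0034] rotdeg [ 0.02 -0.    0.01] norm [ 0.005 -0.     0.003]
top px [ 84. 218.] ctr 419.1 354.7 size 111 57 yaw -21.5 z 0.0871 mean [0.4193 0.3389 0.0861] col [56. 36. 20.] 457
top px [ 93. 220.] ctr 419.4 354.3 size 235 132 yaw -21.9 z 0.025 mean [0.4173 0.3401 0.0248] col [82. 69. 46.] 2426
```

Now it's aligned to within about 0.5 mm. I'll continue down until the force drops off.

Emit:
apply_moves:
  increments:
    - [[0,0,-0.003,0,0,0,20],[0,0,0,0,0,0,20],[0,0,-0.003,0,0,0,20],[0,0,0,0,0,0,20],[0,0,-0.002,0,0,0,20],[0,0,0,0,0,0,20],[0,0,0,0,0,0,20],[0,0,0,0,0,0,20]]

```text
time: 8.45
position: [0.4236, 0.3551, 0.0925]
ee_rot: [-0.586, 0.586, 0.396, -0.396]
ft_force: [-1.6, -1.1, 1.1]
finger_gap: 0.0274
```

It's in contact: the load went from -5.8 N to +1.1 N. I'll open slowly and retreat.

Emit:
apply_moves:
  increments:
    - [[0,0,0,0,0,0,29],[0,0,0,0,0,0,33],[0,0,0,0,0,0,40],[0,0,0,0,0,0,50],[0,0,0,0,0,0,60],[0,0,0,0,0,0,65],[0,0,0.02,0,0,0,65],[0,0,0.05,0,0,0,65]]

```text
time: 9.12
position: [0.4224, 0.3539, 0.1118]
ee_rot: [-0.586, 0.586, 0.394, -0.397]
ft_force: [0.5, 0.1, -0.6]
finger_gap: 0.0652
```

Emit:
apply_moves:
  increments:
    - [[0,0,0.08,0,0,0,65],[0,0,0.1,0,0,0,65],[0,0,0.1,0,0,0,65],[0,0,0.1,0,0,0,65],[0.1,-0.06,0,0,0,0,65],[0.1,-0.06,0,0,0,0,65],[0.1,-0.06,0,0,0,0,65],[0,0,0,0,0,0,65]]

```text
time: 9.78
position: [0.5208, 0.2943, 0.2279]
ee_rot: [-0.586, 0.59, 0.394, -0.392]
ft_force: [0.7, -1.5, -0.3]
finger_gap: 0.065
```

```bash
python3 -c "
from h import *
plan(.5270,-.1015,.2,68.5)
for n in ('top','scene'):
    p,d=cams.read_camera(n); np.savez(n+'5.npz',p=p,d=d)
    print('ridge');rects(n,p,d,.115,.135,100) ;print('body');rects(n,p,d,.073,.098,300); rects(n,p,d,.015,.032,2000)
    sl=(slice(120,290),slice(0,200)) if n=='top' else (slice(110,290),slice(310,480))
    cv2.imwrite('pics/'+n+'5.png',cv2.resize(p[sl][...,::-1],None,fx=3.3,fy=3.3))
"
```

```text
t 9.7833 pos [0.5208 0.2943 0.2279] jaw 67.53 q7 [-0.38  0.39 -0.24  1.7   0.11  1.07  0.53] F [ 0.66 -1.5  -0.34] gap 0.065
d mm [   6.2 -395.8  -27.9] norm [ 0.0206 -1.3194 -0.0931] rotdeg [0.18 0.3  0.97] norm [0.035 0.059 0.194]
ridge
top px [ 71. 218.] ctr 419.4 354.3 size 89 30 yaw -23.9 z 0.1247 mean [0.4188 0.353  0.1243] col [61. 39. 22.] 497
top px [480. 333.] ctr 159.3 -626.7 size 156 22 yaw 89.5 z 0.1211 mean [ 0.16   -0.626   0.1211] col [106.  92.  62.] 581
top px [217. 377.] ctr 55.9 -0.1 size 99 22 yaw -89.8 z 0.1241 mean [ 0.0583 -0.0023  0.1249] col [29. 27. 23.] 192
body
top px [ 83. 219.] ctr 418.7 354.6 size 110 57 yaw -21.5 z 0.0849 mean [0.4167 0.3399 0.0848] col [43. 27. 15.] 530
top px [ 92. 221.] ctr 419.4 353.8 size 235 133 yaw -22.2 z 0.025 mean [0.4165 0.3416 0.0248] col [77. 64. 43.] 2466
ridge
scene px [18.  5.] ctr -866.7 -2024.0 size 325 32 yaw 0.9 z 0.1244 mean [-0.8529 -2.0256  0.1242] col [90. 86. 79.] 135
scene px [254.   3.] ctr -1405.9 -643.6 size 670 44 yaw -90.0 z 0.1244 mean [-1.4057 -0.604   0.1247] col [108. 102.  93.] 272
scene px [348.  1
[... 642 characters left out ...]
 28 yaw -21.6 z 0.1245 mean [0.4308 0.3555 0.1237] col [123.  78.  38.] 300
body
scene px [213.   6.] ctr -1405.6 -984.5 size 1274 47 yaw 90.0 z 0.0849 mean [-1.4049 -0.9018  0.0851] col [108. 103.  94.] 607
scene px [372.  44.] ctr -851.3 199.0 size 398 50 yaw -86.1 z 0.0851 mean [-0.8537  0.2008  0.0851] col [103.  90.  87.] 413
scene px [ 66. 120.] ctr 326.5 -740.7 size 484 197 yaw -27.8 z 0.0854 mean [ 0.3271 -0.7309  0.0856] col [86. 70. 46.] 1092
scene px [409. 204.] ctr 424.8 356.8 size 116 56 yaw -22.4 z 0.0846 mean [0.4485 0.3538 0.0843] col [116.  73.  36.] 468
scene px [203. 231.] ctr 693.0 -89.3 size 91 19 yaw -64.6 z 0.0854 mean [ 0.6935 -0.0889  0.0855] col [125. 114. 104.] 335
```

View pics/scene5.png

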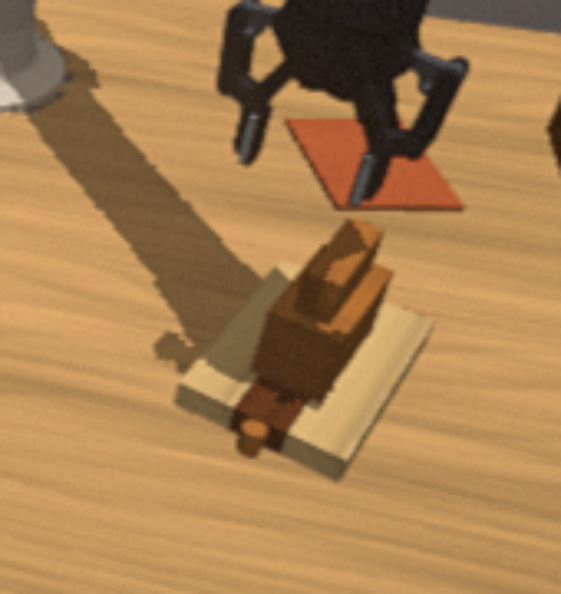

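View pics/top5.png

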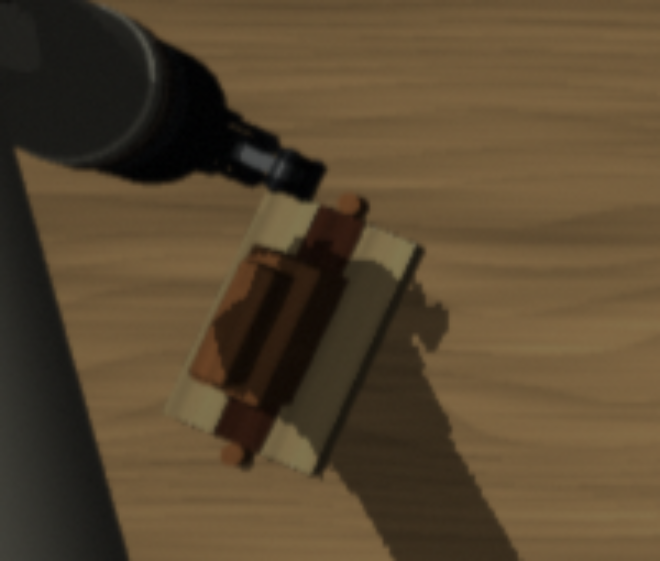

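```bash
python3 -c "
from h import *
z=np.load('top5.npz'); rects('top',z['p'],z['d'],.088,.112,300)
print(robot.job_done())"
```

```text
top px [260. 120.] ctr 677.3 -96.9 size 90 29 yaw -54.7 z 0.1007 mean [ 0.6757 -0.0966  0.1002] col [117. 121. 122.] 410
top px [262. 180.] ctr 523.5 -102.8 size 90 28 yaw -21.5 z 0.1009 mean [ 0.5225 -0.1025  0.1008] col [101.  65.  37.] 397
top px [356. 199.] ctr 477.7 -341.8 size 90 28 yaw -18.6 z 0.1009 mean [ 0.4769 -0.3402  0.1004] col [92. 59. 33.] 424
top px [414. 210.] ctr 452.9 -487.2 size 90 29 yaw 22.8 z 0.1007 mean [ 0.4523 -0.4853  0.1   ] col [18. 36. 84.] 457
top px [260. 251.] ctr 344.6 -99.3 size 89 28 yaw 78.9 z 0.101 mean [ 0.3446 -0.0994  0.101 ] col [116.  29.  27.] 417
top px [346. 263.] ctr 319.0 -314.1 size 90 30 yaw -36.9 z 0.1009 mean [ 0.3197 -0.3122  0.1003] col [116.  72.  87.] 453
the job is handed in; nothing more can be done
None
```

The job is handed in: the first wooden weight I lifted, the one nearest the board, has the steel core and now stands on the middle of the board. It pulled about 5.7 N (roughly 0.58 kg) against about 2 N for an empty one. I didn't lift the other two, since that reading alone settled it.

- **Placing:** the top camera put the weight within about 1 mm of the board's middle and less than 1° off the stripe. I lowered it in steps of about 1 mm, and the last reading before release was about 1 N of contact force.
- **The rest:** the two empty weights and the coloured look-alikes stand upright where they started. The gripper is open, clear of everything and about 10 cm above the weight. The job took about 10 s.
- **Disagreements:** the two cameras differ by about 5 mm in absolute x, so I aligned the weight to the board within the top camera. After release, the yaw readings scattered by 1–2°: one shadowed look at the ridge gave -23.9°, while the block gave -21.5°. Nothing failed.

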